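# Bring a bicycle wheel's valve to twelve o'clock

### The job

The child's bicycle wheel in the truing stand is about to be pumped up: push its white spokes gently with the fingertips, one after another, to turn it until the tyre valve (red cap) stands straight above the axle, at twelve o'clock, and leave it at rest there. Push only the spokes, keep off the tyre and the valve, and do not flick the wheel into a spin. Leave the mug, spanner, oil bottle and grease jar where they are.

Things in the scene. Friction and masses are not known exactly. Their poses are not given: they have to be found in the camera images.
- axle (a point): centre of the wheel, on its axle, 195 mm above the table. Axes: x level along the axle, away from the robot's side; y level in the wheel's plane (left as seen from the robot's side); z up; they do not turn with the wheel. Axle ends and nuts (radius 10 mm) reach to x = +-75 mm.
- stand: blue steel truing stand fixed to the table, place and yaw vary; axes as point axle, origin on the table below it. Base 200 x 260 x 12 mm (x, y, z). Two uprights, 8 mm thick, 26 mm wide, at x = +-54 mm, end 22 mm above the axle, so they hide only the part of the wheel straight below it. Steel rim gauge at y = 95 to 135 mm, below 120 mm height.
- wheel (a joint): turn of the wheel, rad: 0 (or 2 pi) with the valve straight above the axle, growing clockwise as seen from the robot's side (the top goes to -y). Starts between 1.85 and 4.43. Turns any number of times either way; the bearing drags lightly (about 0.14 N m), so the wheel stays where it is left.
- spokes: white plastic rim and five spokes, turning with the wheel; origin at the wheel's centre, x along the axle, z to the valve. Straight spokes run from hub (radius 26 mm) to rim (116 mm), 36, 108, 180, 252 and 324 degrees round from the valve; each 18 mm wide, 30 mm deep (x = -15 to 15 mm); clear openings between. Rim 34 mm wide, radius 116 to 130 mm.
- tyre: black rubber tyre on the rim, outer radius 170 mm, inner radius 130 mm, 40 mm wide (x = -20 to +20 mm); its top is 365 mm above the table. Origin at the wheel's centre. Not to be pushed.
- valve: the tyre's valve, a stem of 9 mm diameter with a red cap (12 mm diameter), standing 40 mm inwards from the rim towards the hub. Origin where it leaves the rim's inner face, 116 mm from the axle; its z points away from the axle. Not to be pushed.
- valve_cap (a point): middle of the red valve cap, 83 mm from the axle.
- mug: white mug, 80 mm across, 95 mm high, origin under its centre; bystander
- wrench: steel spanner 190 mm long lying flat, origin under its middle; bystander
- oil: yellow oil bottle with black cap, 48 mm across, 130 mm high, origin under its centre; bystander
- grease: green grease jar with white lid, 64 mm across, 50 mm high, origin under its centre; bystander

How it is judged:
At the end, for the whole second after the job is handed in: the valve is straight above the axle to within 0.10 rad (about 6 degrees, 8 mm at the cap), the wheel is at rest (under 0.05 rad/s), and mug, spanner, oil bottle and grease jar are within 20 mm of where they stood (angle between valve's own z axis and vertical below 0.1 rad and height (world z) of valve above 0.25 m and velocity of joint wheel between -0.05 and 0.05 rad/s and distance of each of mug, wrench, oil, grease from where it was at the start of the episode below 0.02 m); the robot touches nothing.
It fails at once if the tyre is pushed (over 1 N) (contact force between any of the fingers, the arm and tyre above 1 N).
It fails at once if the valve is pushed (over 1 N) (contact force between any of the fingers, the arm and valve above 1 N).
It fails at once if the plastic spokes are shoved or squeezed with more than 25 N (contact force between any of the fingers, the arm and spokes above 25 N).
It fails at once if the wheel is flicked into a spin (over 3 rad/s) (velocity of joint wheel above 3 rad/s or velocity of joint wheel below -3 rad/s).
It fails at once if a bystander is moved or lifted (over 20 mm) (distance of any of mug, wrench, oil, grease from where it was at the start of the episode above 0.02 m).
It also fails if it takes over 72 s, if anything falls off the work surface, if the arm or the gripper's body presses on something with over 40 N, if the wrist force passes 120 N, or if a joint passes its speed limit or range.

### The arm

A 6-joint arm with a two-finger parallel gripper is mounted at the origin on the work surface. World frame = base frame: x ahead of the robot, y to its left, z up, the work surface at z = 0. Lengths are in m, angles in rad, forces in N, time in s.
With the tool pointing down it reaches from about 0.35 to 0.925 m from the base axis. Payload 6.4 kg.
Tool frame: the origin (TCP) lies on the centre line of the jaws, within the pads' length; the fingertips stand 19 mm ahead of it and the grasp point (between the pads) is the TCP (arm.nose_length is the distance from the TCP to the fingertips, in m); z points along the fingers, y is the line along which they close (so a half turn about z gives the same grasp; the last joint's range is limited). The gripper opens to 94 mm and grips with 3 to 60 N. Pads are 16 mm wide; open, the fingers measure 119 mm over their backs; the gripper's body (75 mm by 177 mm) begins 78 mm behind the grasp point.
Start: joints at [-1.491, 0.245, 1.558, -0, 1.339, -0.174], TCP at [0.163, -0.629, 0.224] pointing down, gripper open.
Joint ranges: [-3.13, 3.13], [-1.02, 2.26], [0.13, 2.54], [-0.95, 4.09], [0.21, 2.88], [-2.74, 2.74]. Speed limits (rad/s): [2.57, 2.57, 3.14, 3.14, 3.14, 3.14].

### API

Orientations are given as a unit quaternion [x, y, z, w].
In Python, from plant import monitor, grab_frame, arm, models gives the robot as it stands.
- The arm moves only by the shell command python3 -m handwheel 'ROWS'. ROWS is JSON, a list of rows, each an object of numbers: "dx", "dy", "dz": the shift along the tool's x, y, z normalised to -1 to 1, where 1 is 0.8 m; "rx", "ry", "rz": the turn, a rotation vector about the tool's x, y, z normalised to -1 to 1, where 1 is 0.15 rad; "claw": the opening, from 0 (shut) to 1 (fully open). A call has exactly 10 rows; each row shifts and turns the commanded pose from where the row before left it, along the tool's axes as they then stand; what a row does not reach is not made up. A row lasts 1/8 s, in which the tool goes at most 62.5 mm and 10.7 degrees, less where a joint would pass 70% of its speed; a pose out of reach is approached as far as the arm can. A call with a number of a shift or a turn outside -1 to 1 is refused whole. A call with a gripper value outside its range is refused whole. The fingers move at their own pace and stop on an object; the grip force is fixed at half the most. Time passes only in rows, so rows that do not move let the fingers close, or fill a call up. It gives the time, the measured TCP pose, the force, the opening and the grip force at its end, in the units of the state.
- monitor.state(): the state, without advancing time (a new reading comes with each control period).
- grab_frame(name): name is "side" or "top" or "wrist"; returns a dict with "pixels" (400x640x3 uint8, red, green, blue), "fx", "fy", "cx", "cy" (pixels), "k1" (the pictures are not rectified: a ray, as slopes to the right and down, at radius r is drawn at 1 + k1 r^2 times it, then the intrinsics apply), "extrinsics" (4x4, takes a point from camera to world coordinates); the wrist camera has in their place "hand_eye" (4x4, takes a point from camera to tool coordinates, whose origin is the TCP and whose axes are the flange's). Camera axes: x right, y down, z forward; pixel columns grow to the right and rows downward; lengths in m; the calibration is good to about 2 mm. A picture is of the moment at which its call begins: read the wrist's pose just before it. There is no depth.
- arm.finish_job(): hands the job in; it is judged then, once.
Trained networks look in a picture, given as the dict that the camera call returned (one of the last four; its "shot" number tells which), for a name from the list of things; names that differ only in an ending like _2 or _b are one class to them, and where a whole thing is asked for, a point or a joint stands for the part that bears it (a point fixed in the world has none). Each returns a list of dicts, best first, with "score" (0 to 1); they miss things now and then, are a little off and sometimes report something else, mostly with a low value. They report only what shows in the picture. A call takes as long as a camera call.
- models.trace(picture, query): "region" (400x640 bool, what is visible of it).
- models.landmark_of(picture, query): "at" ([x, y, z] in m, in the coordinates of the camera as it stood for that picture, good to about 4 mm: a listed point, or the origin of a listed thing).
The state is a dict: "time_s": time; "joint_pos": joint angles; "qvel": joint speeds; "effort": joint torques, N m; "tool_pos": TCP position; "ee_rot": TCP orientation; "force": force on the tool from outside, world axes, zero at the start; "wrist_torque": the same for the moment, N m; "finger_gap": finger opening in m; "grip_force": force on a finger pad.
Only numpy, scipy, OpenCV 4.12 (cv2) and the standard library are available. Lean on these libraries where they do the work, as an engineer would, in place of code of your own. Each camera call takes 0.05 s, during which the arm holds its last target. There are 200 camera calls.

## Working session

There is one attempt and no reset: what is moved stays moved. The work goes in short steps, Python scripts to look and compute and a shell command to move; the robot and the scene stay as the last step left them, time stands still between calls to the robot, and variables do not carry over. Pictures are saved under pics/ and viewed, at most 10 in all, crops included, and the job is handed in when it is done.

```bash
mkdir -p pics; ls
cat > h.py <<'E'
import numpy as np, cv2
from plant import monitor, grab_frame, arm, models
from scipy.spatial.transform import Rotation as R
def T(f,st=None):
    if "extrinsics" in f: return np.array(f["extrinsics"])
    st=st or monitor.state(); M=np.eye(4); M[:3,:3]=R.from_quat(st["ee_rot"]).as_matrix(); M[:3,3]=st["tool_pos"]
    return M@np.array(f["hand_eye"])
def save(f,n): cv2.imwrite(f"pics/{n}.png",cv2.cvtColor(f["pixels"],cv2.COLOR_RGB2BGR))
def lm(f,q,M):
    r=models.landmark_of(f,q)
    return [(round(d["score"],2),np.round((M@np.r_[d["at"],1])[:3],4)) for d in r[:2]]
E
python3 - <<'E'
from h import *
for n in ["side","top"]:
    f=grab_frame(n); M=T(f); save(f,n+"0"); print(n,np.round(M,3).tolist())
    for q in ["axle","stand","valve_cap","valve","tyre","mug","wrench","oil","grease"]: print(q,lm(f,q,M))
s=monitor.state(); print(s["tool_pos"],s["ee_rot"],s["time_s"])
E
```

```text
pics
side [[-0.998, -0.045, 0.034, 0.569], [-0.056, 0.741, -0.669, 0.726], [0.005, -0.67, -0.743, 0.967], [0.0, 0.0, 0.0, 1.0]]
axle [(0.61, array([0.5828, 0.0252, 0.1965]))]
stand [(0.71, array([ 5.825e-01,  2.400e-02, -3.000e-04]))]
valve_cap []
valve []
tyre [(0.87, array([0.5793, 0.0267, 0.1963]))]
mug [(0.67, array([0.5826, 0.0235, 0.1964])), (0.58, array([ 0.4077,  0.2247, -0.0017]))]
wrench []
oil [(0.65, array([ 0.5982,  0.2317, -0.0034]))]
grease [(0.81, array([ 0.7501, -0.0779, -0.0021]))]
top [[0.008, -0.996, 0.094, 0.505], [-1.0, -0.006, 0.025, -0.009], [-0.024, -0.094, -0.995, 1.309], [0.0, 0.0, 0.0, 1.0]]
axle [(0.69, array([0.582 , 0.0221, 0.1959]))]
stand [(0.55, array([0.5799, 0.0176, 0.0019]))]
valve_cap []
valve [(0.56, array([ 0.7472, -0.081 ,  0.    ]))]
tyre [(0.76, array([0.5806, 0.0242, 0.1949]))]
mug [(0.86, array([4.071e-01, 2.239e-01, 3.000e-04]))]
wrench [(0.7, array([ 0.6443, -0.2472,  0.0027]))]
oil [(0.59, array([0.5992, 0.2335, 0.0022]))]
grease [(0.6, array([ 7.415e-01, -8.050e-02,  7.000e-04]))]
[ 0.16320635 -0.62920399  0.22447626] [ 9.91958529e-01  1.26563329e-01 -6.10039443e-06  1.47187638e-05] 1.0
```

View pics/side0.png

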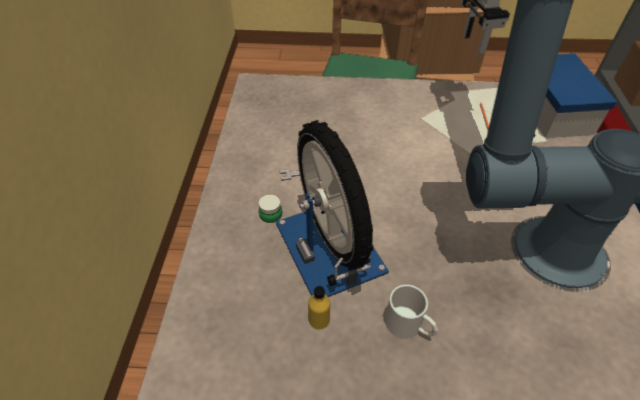

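View pics/top0.png

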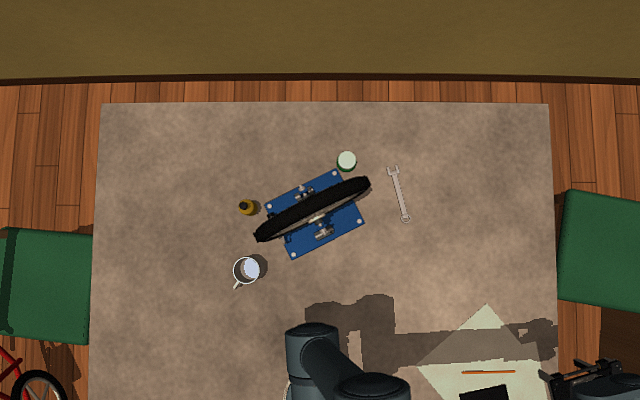

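The side view shows the wheel face (centre about 320,200) and the top view shows the tyre running from (258,235) to (368,183), so the yaw is about +25°. Next I fit the yaw from the tyre mask and rectify the wheel disc from the side view.

```bash
cat >> h.py <<'E'
def proj(f,M,P):
    P=(np.linalg.inv(M)@np.c_[P,np.ones(len(P))].T)[:3].T; s=P[:,:2]/P[:,2:]
    s=s*(1+f["k1"]*(s**2).sum(1,keepdims=True)); return s*[f["fx"],f["fy"]]+[f["cx"],f["cy"]]
def wp(c,yaw,L): # wheel-local points to world
    return np.array(c)+np.asarray(L,float)@R.from_euler("z",yaw).as_matrix().T
def rect(f,M,c,yaw,x,n,px=480,rad=.18,mirror=False):
    g=np.linspace(rad,-rad,px); Y,Z=np.meshgrid(-g if mirror else g,g)
    m=proj(f,M,wp(c,yaw,np.c_[np.full(Y.size,x),Y.ravel(),Z.ravel()])).reshape(px,px,2).astype(np.float32)
    im=cv2.remap(f["pixels"],m[...,0],m[...,1],cv2.INTER_CUBIC); cv2.imwrite(f"pics/{n}.png",im[...,::-1]); return im
E
python3 - <<'E'
from h import *
from scipy.optimize import minimize
a=np.linspace(0,2*np.pi,90)
L=np.array([(x,r*np.cos(t),r*np.sin(t)) for t in a for x,r in [(-20,150),(-16,163),(-8,169),(0,170),(8,169),(16,163),(20,150)]])/1000
fs=[]
for n in ["top","side"]:
    f=grab_frame(n); M=T(f); m=models.trace(f,"tyre")[0]["region"].astype(np.uint8)
    cs=cv2.findContours(m,0,2)[0]; h=cv2.convexHull(max(cs,key=cv2.contourArea)); o=np.zeros((400,640),np.uint8); cv2.fillPoly(o,[h],1); fs.append((f,M,o))
def cost(p,w=(0,1)):
    t=0
    for i in w:
        f,M,o=fs[i]; h=cv2.convexHull(proj(f,M,wp([p[0],p[1],.195],p[2],L)).astype(np.float32)); q=np.zeros((400,640),np.uint8)
        cv2.fillConvexPoly(q,np.round(h*16).astype(int),1,shift=4); t+=1-(q&o).sum()/(q|o).sum()
    return t
for w in [(0,),(1,),(0,1)]:
    r=minimize(cost,[.582,.023,.44],args=(w,),method="Nelder-Mead",options=dict(initial_simplex=[[.582,.023,.44],[.59,.023,.44],[.582,.03,.44],[.582,.023,.36]])); print(w,r.x,r.fun)
f,M,_=fs[1]; c=[r.x[0],r.x[1],.195]
rect(f,M,c,r.x[2],.015,"rect_side",mirror=True)
print([a for a in dir(arm) if a[0]!='_'],[a for a in dir(monitor) if a[0]!='_'],arm.nose_length)
E
```

```text
(0,) [0.58237744 0.02377033 0.47666545] 0.035545883206383744
(1,) [0.58150935 0.02465274 0.47832928] 0.014717687985014716
(0, 1) [0.58167048 0.02471684 0.48033055] 0.05444402794395886
['IKError', 'finish_job', 'nose_length'] ['state'] 0.019
```

View pics/rect_side.png

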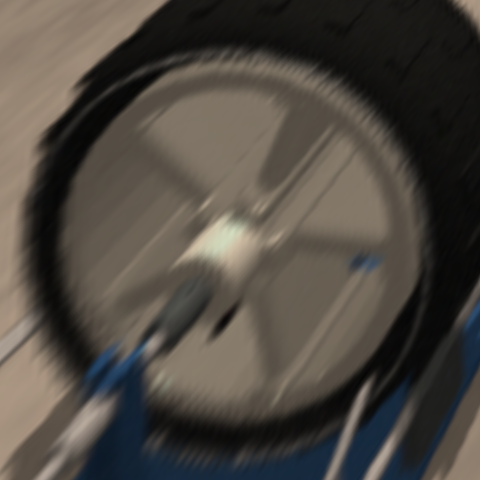

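```bash
python3 -m handwheel '[{"dx":0.048,"dy":-0.059,"dz":-0.018,"claw":0},{"dx":0.048,"dy":-0.059,"dz":-0.018,"claw":0},{"dx":0.048,"dy":-0.059,"dz":-0.018,"claw":0},{"dx":0.048,"dy":-0.059,"dz":-0.018,"claw":0},{"dx":0.048,"dy":-0.059,"dz":-0.018,"claw":0},{"dx":0.048,"dy":-0.059,"dz":-0.018,"claw":0},{"dx":0.048,"dy":-0.059,"dz":-0.018,"claw":0},{"dx":0.048,"dy":-0.059,"dz":-0.018,"claw":0},{"dx":0.048,"dy":-0.059,"dz":-0.018,"claw":0},{"dx":0.048,"dy":-0.059,"dz":-0.018,"claw":0}]'
python3 -m handwheel '[{"rz":-0.75,"ry":0,"claw":0},{"rz":-0.75,"claw":0},{"ry":1,"claw":0},{"ry":1,"claw":0},{"ry":1,"claw":0},{"ry":1,"claw":0},{"ry":1,"claw":0},{"claw":0},{"claw":0},{"claw":0}]'
cat >> h.py <<'E'
C=np.array([.5817,.0245,.195]); YAW=.479
def where():
    s=monitor.state(); A=R.from_quat(s["ee_rot"]).as_matrix(); W=R.from_euler("z",YAW).as_matrix()
    tip=np.array(s["tool_pos"])+.019*A[:,2]
    print("t",round(s["time_s"],2),"tcp",np.round(s["tool_pos"],4),"tip wheel xyz",np.round(W.T@(tip-C),4),"F",np.round(s["force"],1),"gap",round(s["finger_gap"],3)); print("axes in wheel\n",np.round(W.T@A,3),"\nj",np.round(s["joint_pos"],2)); return s,A,W
E
python3 - <<'E'
from h import *
s,A,W=where(); f=grab_frame("wrist"); save(f,"w1"); print(np.round(f["hand_eye"],3).tolist()); M=T(f,s)
for q in ["axle","valve_cap","valve","spokes"]: print(q,lm(f,q,M))
E
```

```text
t 1.2 tcp [ 0.1632 -0.6292  0.2244] tip wheel xyz [-0.6726 -0.3872  0.0104] F [ 0.2 -0.4  0.3] gap 0.094
axes in wheel
 [[ 0.975 -0.223  0.   ]
 [-0.223 -0.975  0.   ]
 [ 0.    -0.    -1.   ]] 
j [-1.49  0.25  1.56  0.    1.34 -0.17]
[[-0.001, -0.968, -0.252, 0.073], [1.0, -0.001, 0.001, 0.0], [-0.001, -0.252, 0.968, -0.159], [0.0, 0.0, 0.0, 1.0]]
axle []
valve_cap []
valve []
spokes []invalid input at $[0]: expected keys dx, dy, dz, rx, ry, rz, claw
invalid input at $[0]: expected keys dx, dy, dz, rx, ry, rz, claw
```

View pics/w1.png

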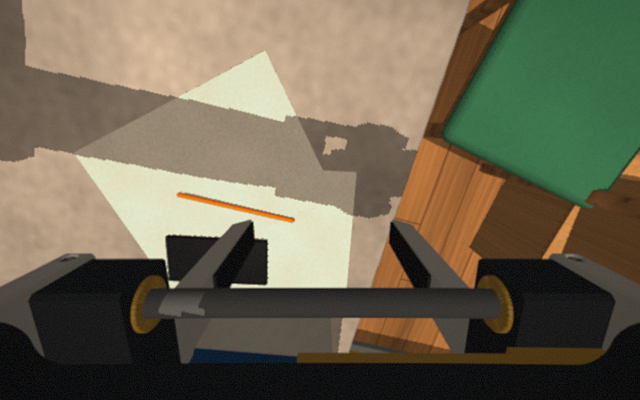

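The picture shows the start view: paper and table, fingers open at (240,250) and (400,250). The arm hasn't moved because every row needs all the keys.

```bash
python3 -m handwheel '[{"dx":0.048,"dy":-0.059,"dz":-0.018,"rx":0,"ry":0,"rz":0,"claw":0},{"dx":0.048,"dy":-0.059,"dz":-0.018,"rx":0,"ry":0,"rz":0,"claw":0},{"dx":0.048,"dy":-0.059,"dz":-0.018,"rx":0,"ry":0,"rz":0,"claw":0},{"dx":0.048,"dy":-0.059,"dz":-0.018,"rx":0,"ry":0,"rz":0,"claw":0},{"dx":0.048,"dy":-0.059,"dz":-0.018,"rx":0,"ry":0,"rz":0,"claw":0},{"dx":0.048,"dy":-0.059,"dz":-0.018,"rx":0,"ry":0,"rz":0,"claw":0},{"dx":0.048,"dy":-0.059,"dz":-0.018,"rx":0,"ry":0,"rz":0,"claw":0},{"dx":0.048,"dy":-0.059,"dz":-0.018,"rx":0,"ry":0,"rz":0,"claw":0},{"dx":0.048,"dy":-0.059,"dz":-0.018,"rx":0,"ry":0,"rz":0,"claw":0},{"dx":0.048,"dy":-0.059,"dz":-0.018,"rx":0,"ry":0,"rz":0,"claw":0}]'
python3 -m handwheel '[{"dx":0,"dy":0,"dz":0,"rx":0,"ry":0,"rz":-0.75,"claw":0},{"dx":0,"dy":0,"dz":0,"rx":0,"ry":0,"rz":-0.75,"claw":0},{"dx":0,"dy":0,"dz":0,"rx":0,"ry":1,"rz":0,"claw":0},{"dx":0,"dy":0,"dz":0,"rx":0,"ry":1,"rz":0,"claw":0},{"dx":0,"dy":0,"dz":0,"rx":0,"ry":1,"rz":0,"claw":0},{"dx":0,"dy":0,"dz":0,"rx":0,"ry":1,"rz":0,"claw":0},{"dx":0,"dy":0,"dz":0,"rx":0,"ry":1,"rz":0,"claw":0},{"dx":0,"dy":0,"dz":0,"rx":0,"ry":0,"rz":0,"claw":0},{"dx":0,"dy":0,"dz":0,"rx":0,"ry":0,"rz":0,"claw":0},{"dx":0,"dy":0,"dz":0,"rx":0,"ry":0,"rz":0,"claw":0}]'
python3 - <<'E'
from h import *
s,A,W=where(); f=grab_frame("wrist"); save(f,"w2"); M=T(f,s)
for q in ["axle","valve_cap","valve","spokes"]: print(q,lm(f,q,M))
E
```

```text
time_s: 2.7
tool_pos: [0.4167, -0.0742, 0.3693]
ee_rot: [0.992, 0.126, 0.001, 0.0]
force: [0.5, 0.2, -0.1]
finger_gap: 0.0009
grip_force: 0.0
time_s: 3.95
tool_pos: [0.4167, -0.0757, 0.3694]
ee_rot: [0.904, 0.222, 0.355, -0.087]
force: [-0.2, 0.2, 0.2]
finger_gap: 0.0008
grip_force: 0.0
t 3.95 tcp [ 0.4167 -0.0757  0.3694] tip wheel xyz [-0.1797 -0.0129  0.1604] F [-0.2  0.2  0.2] gap 0.001
axes in wheel
 [[ 0.732  0.002  0.681]
 [ 0.002 -1.     0.   ]
 [ 0.681  0.001 -0.732]] 
j [-0.93 -0.77  2.25  0.74  1.52  0.18]
axle [(0.55, array([0.5795, 0.0237, 0.1953]))]
valve_cap [(0.56, array([ 0.5932, -0.005 ,  0.1204]))]
valve [(0.45, array([ 0.601 , -0.0155,  0.0858]))]
spokes [(0.79, array([0.5777, 0.023 , 0.1939]))]
```

View pics/w2.png

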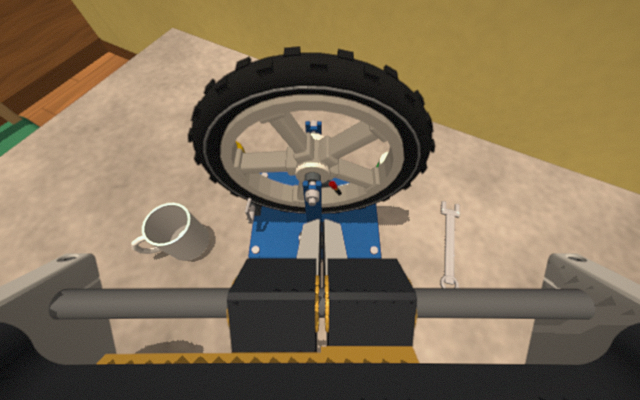

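The wheel is seen well from the robot's side: hub at (313,175) and the red cap at (335,187), lower right. The cap is 81 mm from the axle, as it should be, giving a wheel angle of 2.74 rad. I will push spokes counter-clockwise, first the upper-right one at about 49°.

```bash
python3 -m handwheel '[{"dx":0,"dy":0,"dz":0,"rx":0,"ry":1,"rz":0,"claw":0},{"dx":0,"dy":0.02,"dz":0,"rx":0,"ry":0,"rz":0,"claw":0},{"dx":0,"dy":0.02,"dz":0,"rx":0,"ry":0,"rz":0,"claw":0},{"dx":0,"dy":0.02,"dz":0,"rx":0,"ry":0,"rz":0,"claw":0},{"dx":0,"dy":0,"dz":0,"rx":0,"ry":0,"rz":0,"claw":0},{"dx":0,"dy":0,"dz":0,"rx":0,"ry":0,"rz":0,"claw":0},{"dx":0,"dy":0,"dz":0,"rx":0,"ry":0,"rz":0,"claw":0},{"dx":0,"dy":0,"dz":0,"rx":0,"ry":0,"rz":0,"claw":0},{"dx":0,"dy":0,"dz":0,"rx":0,"ry":0,"rz":0,"claw":0},{"dx":0,"dy":0,"dz":0,"rx":0,"ry":0,"rz":0,"claw":0}]'
cat >> h.py <<'E'
def goto(phi,r=.065,xt=.003,back=0.):
    "normalised tool shift so that the finger (at wheel x=-.006) sits at clock angle phi deg, tip at wheel x=xt, then back along tool z"
    s,A,W=where(); B=W.T@A; z=B[:,2]; tip=W.T@(np.array(s["tool_pos"])+.019*A[:,2]-C)
    p=np.radians(phi); P=np.array([-.006,-r*np.sin(p),r*np.cos(p)]); t=P+z*(xt+.006)/z[0]-back*z
    d=B.T@(t-tip); print("shift tool m",np.round(d,4),"norm",np.round(d/.8,4)); return d/.8
E
python3 - <<'E'
from h import *
goto(85,back=.08)
E
```

```text
time_s: 5.45
tool_pos: [0.4384, -0.1187, 0.3684]
ee_rot: [0.875, 0.214, 0.423, -0.103]
force: [0.6, 0.6, 0.5]
finger_gap: 0.0004
grip_force: 0.0
t 5.45 tcp [ 0.4384 -0.1187  0.3684] tip wheel xyz [-0.1783 -0.061   0.1616] F [0.6 0.6 0.5] gap 0.0
axes in wheel
 [[ 0.622 -0.     0.783]
 [ 0.    -1.    -0.   ]
 [ 0.783  0.    -0.622]] 
j [-1.04 -0.65  2.24  0.9   1.51  0.02]
shift tool m [-0.0151  0.0037  0.1634] norm [-0.0188  0.0046  0.2043]
```

```bash
python3 -m handwheel '[{"dx":-0.004,"dy":0.001,"dz":0.04,"rx":0,"ry":0,"rz":0,"claw":0},{"dx":-0.004,"dy":0.001,"dz":0.04,"rx":0,"ry":0,"rz":0,"claw":0},{"dx":-0.004,"dy":0.001,"dz":0.04,"rx":0,"ry":0,"rz":0,"claw":0},{"dx":-0.004,"dy":0.001,"dz":0.04,"rx":0,"ry":0,"rz":0,"claw":0},{"dx":-0.003,"dy":0.001,"dz":0.044,"rx":0,"ry":0,"rz":0,"claw":0},{"dx":0,"dy":0,"dz":0,"rx":0,"ry":0,"rz":0,"claw":0},{"dx":0,"dy":0,"dz":0,"rx":0,"ry":0,"rz":0,"claw":0},{"dx":0,"dy":0,"dz":0,"rx":0,"ry":0,"rz":0,"claw":0},{"dx":0,"dy":0,"dz":0,"rx":0,"ry":0,"rz":0,"claw":0},{"dx":0,"dy":0,"dz":0,"rx":0,"ry":0,"rz":0,"claw":0}]'
python3 - <<'E'
from h import *
goto(85); s=monitor.state(); f=grab_frame("wrist"); save(f,"w3"); M=T(f,s)
for q in ["axle","valve_cap","spokes"]: print(q,lm(f,q,M))
E
```

```text
time_s: 6.7
tool_pos: [0.5453, -0.0682, 0.2556]
ee_rot: [0.875, 0.213, 0.423, -0.103]
force: [0.5, -0.2, -0.3]
finger_gap: 0.0009
grip_force: 0.0
t 6.7 tcp [ 0.5453 -0.0682  0.2556] tip wheel xyz [-0.0601 -0.0655  0.0488] F [ 0.5 -0.2 -0.3] gap 0.001
axes in wheel
 [[ 0.621 -0.001  0.784]
 [ 0.    -1.    -0.001]
 [ 0.784  0.001 -0.621]] 
j [-0.71 -0.32  2.23  0.98  1.06 -0.05]
shift tool m [-0.0002 -0.0008  0.0807] norm [-0.0002 -0.001   0.1009]
axle [(0.64, array([0.5798, 0.0257, 0.1956]))]
valve_cap [(0.54, array([ 0.5934, -0.005 ,  0.1185]))]
spokes [(0.88, array([0.5775, 0.0227, 0.1946])), (0.16, array([ 0.5991, -0.0151,  0.0869]))]
```

View pics/w3.png

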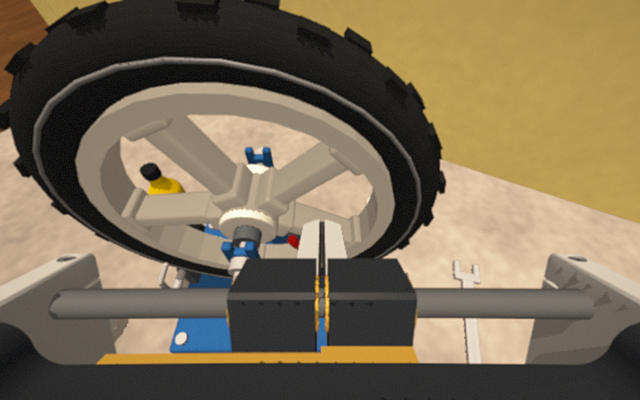

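Fingers at (322,250) point into the opening between the spokes ending near (360,150) and (350,225), with the red cap at (293,240) well aside. I insert now and work out the arc.

```bash
python3 -m handwheel '[{"dx":0,"dy":0,"dz":0.02,"rx":0,"ry":0,"rz":0,"claw":0},{"dx":0,"dy":0,"dz":0.02,"rx":0,"ry":0,"rz":0,"claw":0},{"dx":0,"dy":0,"dz":0.02,"rx":0,"ry":0,"rz":0,"claw":0},{"dx":0,"dy":0,"dz":0.02,"rx":0,"ry":0,"rz":0,"claw":0},{"dx":0,"dy":0,"dz":0.02,"rx":0,"ry":0,"rz":0,"claw":0},{"dx":0,"dy":0,"dz":0,"rx":0,"ry":0,"rz":0,"claw":0},{"dx":0,"dy":0,"dz":0,"rx":0,"ry":0,"rz":0,"claw":0},{"dx":0,"dy":0,"dz":0,"rx":0,"ry":0,"rz":0,"claw":0},{"dx":0,"dy":0,"dz":0,"rx":0,"ry":0,"rz":0,"claw":0},{"dx":0,"dy":0,"dz":0,"rx":0,"ry":0,"rz":0,"claw":0}]'
cat >> h.py <<'E'
def arc(p0,p1,n,r=.065):
    s,A,W=where(); B=W.T@A; p=np.radians(np.linspace(p0,p1,n+1))
    L=np.c_[0*p,-r*np.sin(p),r*np.cos(p)]; print(np.round(np.diff(L,axis=0)@B/.8,4).tolist())
E
python3 - <<'E'
from h import *
arc(85,-57,20)
E
```

```text
time_s: 8.15
tool_pos: [0.6009, -0.0391, 0.2056]
ee_rot: [0.875, 0.213, 0.423, -0.103]
force: [-0.3, 0.2, -0.6]
finger_gap: 0.0003
grip_force: 0.0
t 8.15 tcp [ 0.6009 -0.0391  0.2056] tip wheel xyz [ 0.0026 -0.0653 -0.0012] F [-0.3  0.2 -0.6] gap 0.0
axes in wheel
 [[ 0.621 -0.001  0.783]
 [ 0.    -1.    -0.001]
 [ 0.783  0.    -0.621]] 
j [-0.57 -0.11  2.17  1.07  0.88 -0.11]
[[0.0078, -0.0015, -0.0062], [0.0076, -0.0027, -0.006], [0.0073, -0.0039, -0.0058], [0.0068, -0.005, -0.0054], [0.0063, -0.006, -0.005], [0.0057, -0.007, -0.0045], [0.0049, -0.0078, -0.0039], [0.0041, -0.0086, -0.0033], [0.0033, -0.0091, -0.0026], [0.0024, -0.0096, -0.0019], [0.0014, -0.0099, -0.0011], [0.0005, -0.01, -0.0004], [-0.0005, -0.01, 0.0004], [-0.0015, -0.0099, 0.0012], [-0.0024, -0.0096, 0.0019], [-0.0033, -0.0091, 0.0026], [-0.0042, -0.0085, 0.0033], [-0.005, -0.0078, 0.004], [-0.0057, -0.0069, 0.0045], [-0.0063, -0.006, 0.005]]
```

```bash
python3 -m handwheel '[{"dx":0.0078,"dy":-0.0015,"dz":-0.0062,"rx":0,"ry":0,"rz":0,"claw":0},{"dx":0.0076,"dy":-0.0027,"dz":-0.006,"rx":0,"ry":0,"rz":0,"claw":0},{"dx":0.0073,"dy":-0.0039,"dz":-0.0058,"rx":0,"ry":0,"rz":0,"claw":0},{"dx":0.0068,"dy":-0.005,"dz":-0.0054,"rx":0,"ry":0,"rz":0,"claw":0},{"dx":0.0063,"dy":-0.006,"dz":-0.005,"rx":0,"ry":0,"rz":0,"claw":0},{"dx":0.0057,"dy":-0.007,"dz":-0.0045,"rx":0,"ry":0,"rz":0,"claw":0},{"dx":0.0049,"dy":-0.0078,"dz":-0.0039,"rx":0,"ry":0,"rz":0,"claw":0},{"dx":0.0041,"dy":-0.0086,"dz":-0.0033,"rx":0,"ry":0,"rz":0,"claw":0},{"dx":0.0033,"dy":-0.0091,"dz":-0.0026,"rx":0,"ry":0,"rz":0,"claw":0},{"dx":0.0024,"dy":-0.0096,"dz":-0.0019,"rx":0,"ry":0,"rz":0,"claw":0}]'
python3 - <<'E'
from h import *
s,A,W=where(); f=grab_frame("wrist"); save(f,"w4"); M=T(f,s)
for q in ["valve_cap","valve"]: print(q,[(a,W.T@(b-C)) for a,b in lm(f,q,M)])
E
```

```text
time_s: 9.4
tool_pos: [0.5784, 0.0046, 0.2631]
ee_rot: [0.875, 0.213, 0.423, -0.102]
force: [1.8, -2.7, -1.2]
finger_gap: 0.0003
grip_force: 1.6
t 9.4 tcp [0.5784 0.0046 0.2631] tip wheel xyz [ 0.0028 -0.0161  0.0563] F [ 1.8 -2.7 -1.2] gap 0.0
axes in wheel
 [[ 0.621 -0.001  0.784]
 [ 0.    -1.    -0.002]
 [ 0.784  0.001 -0.621]] 
j [-0.5  -0.3   2.21  0.97  0.91  0.09]
valve_cap []
valve [(0.72, array([-0.00429687, -0.1109008 , -0.03      ]))]
```

View pics/w4.png

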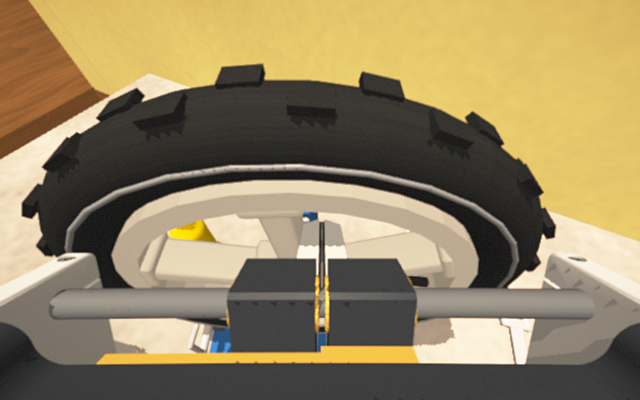

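Pushing works: the finger is behind the spoke at (285,230), and the valve, now right of the hub, reads 105°. The force is about 3 N. Continue.

```bash
python3 -m handwheel '[{"dx":0.0014,"dy":-0.0099,"dz":-0.0011,"rx":0,"ry":0,"rz":0,"claw":0},{"dx":0.0005,"dy":-0.01,"dz":-0.0004,"rx":0,"ry":0,"rz":0,"claw":0},{"dx":-0.0005,"dy":-0.01,"dz":0.0004,"rx":0,"ry":0,"rz":0,"claw":0},{"dx":-0.0015,"dy":-0.0099,"dz":0.0012,"rx":0,"ry":0,"rz":0,"claw":0},{"dx":-0.0024,"dy":-0.0096,"dz":0.0019,"rx":0,"ry":0,"rz":0,"claw":0},{"dx":-0.0033,"dy":-0.0091,"dz":0.0026,"rx":0,"ry":0,"rz":0,"claw":0},{"dx":-0.0042,"dy":-0.0085,"dz":0.0033,"rx":0,"ry":0,"rz":0,"claw":0},{"dx":-0.005,"dy":-0.0078,"dz":0.004,"rx":0,"ry":0,"rz":0,"claw":0},{"dx":-0.0057,"dy":-0.0069,"dz":0.0045,"rx":0,"ry":0,"rz":0,"claw":0},{"dx":-0.005,"dy":-0.005,"dz":0.004,"rx":0,"ry":0,"rz":0,"claw":0}]'
python3 - <<'E'
from h import *
s,A,W=where(); f=grab_frame("wrist"); M=T(f,s)
for q in ["valve_cap","valve"]: print(q,[(a,W.T@(b-C)) for a,b in lm(f,q,M)])
E
```

```text
time_s: 10.8
tool_pos: [0.5461, 0.0667, 0.236]
ee_rot: [0.875, 0.214, 0.422, -0.104]
force: [0.5, -2.1, 0.6]
finger_gap: 0.0006
grip_force: 1.1
t 10.8 tcp [0.5461 0.0667 0.236 ] tip wheel xyz [0.0028 0.0538 0.0292] F [ 0.5 -2.1  0.6] gap 0.001
axes in wheel
 [[ 0.622  0.     0.783]
 [-0.    -1.     0.001]
 [ 0.783 -0.001 -0.622]] 
j [-0.39 -0.39  2.32  0.98  0.81  0.14]
valve_cap [(0.89, array([-0.00562541, -0.04012287,  0.0711    ]))]
valve []
```

The valve now reads 29°, radius 82 mm as expected. I back off, retract and line up for the next spoke (at about 65°).

```bash
python3 -m handwheel '[{"dx":0.004,"dy":0.003,"dz":-0.003,"rx":0,"ry":0,"rz":0,"claw":0},{"dx":0,"dy":0,"dz":-0.025,"rx":0,"ry":0,"rz":0,"claw":0},{"dx":0,"dy":0,"dz":-0.035,"rx":0,"ry":0,"rz":0,"claw":0},{"dx":0,"dy":0,"dz":-0.035,"rx":0,"ry":0,"rz":0,"claw":0},{"dx":0,"dy":0,"dz":-0.03,"rx":0,"ry":0,"rz":0,"claw":0},{"dx":0,"dy":0,"dz":0,"rx":0,"ry":0,"rz":0,"claw":0},{"dx":0,"dy":0.036,"dz":0,"rx":0,"ry":0,"rz":0,"claw":0},{"dx":0,"dy":0.036,"dz":0,"rx":0,"ry":0,"rz":0,"claw":0},{"dx":0,"dy":0.036,"dz":0,"rx":0,"ry":0,"rz":0,"claw":0},{"dx":0,"dy":0.036,"dz":0,"rx":0,"ry":0,"rz":0,"claw":0}]'
python3 - <<'E'
from h import *
goto(101); s,A,W=where(); f=grab_frame("wrist"); save(f,"w5"); M=T(f,s)
for q in ["axle","valve_cap","valve"]: print(q,[(a,W.T@(b-C)) for a,b in lm(f,q,M)])
E
```

```text
time_s: 12.2
tool_pos: [0.5319, -0.0747, 0.3013]
ee_rot: [0.875, 0.213, 0.422, -0.104]
force: [0.7, 0.9, 0.4]
finger_gap: 0.0004
grip_force: 0.0
t 12.2 tcp [ 0.5319 -0.0747  0.3013] tip wheel xyz [-0.075  -0.065   0.0945] F [0.7 0.9 0.4] gap 0.0
axes in wheel
 [[ 0.622  0.     0.783]
 [-0.001 -1.     0.002]
 [ 0.783 -0.002 -0.622]] 
j [-0.74 -0.4   2.21  0.93  1.16  0.03]
shift tool m [-0.0407 -0.001   0.1321] norm [-0.0509 -0.0013  0.1651]
t 12.2 tcp [ 0.5319 -0.0747  0.3013] tip wheel xyz [-0.075  -0.065   0.0945] F [0.7 0.9 0.4] gap 0.0
axes in wheel
 [[ 0.622  0.     0.783]
 [-0.001 -1.     0.002]
 [ 0.783 -0.002 -0.622]] 
j [-0.74 -0.4   2.21  0.93  1.16  0.03]
axle [(0.76, array([-0.00025251,  0.00103259,  0.0032    ]))]
valve_cap [(0.66, array([-0.0010376 , -0.03844897,  0.0693    ])), (0.25, array([-0.06355696,  0.25341293, -0.1986    ]))]
valve [(0.65, array([-0.00551562, -0.05336364,  0.1018    ]))]
```

View pics/w5.png

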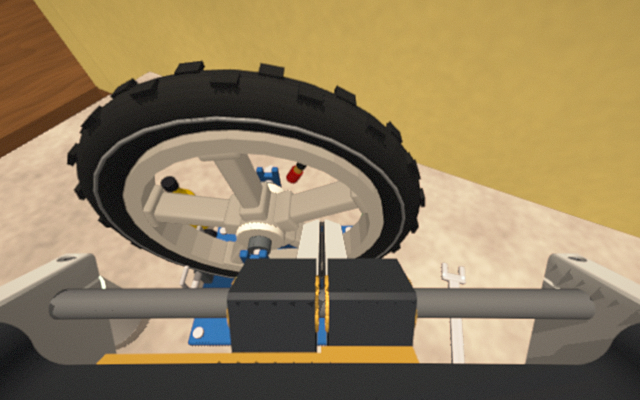

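The red cap is now at (295,172), upper right of the hub, and the next spoke runs from (290,205) to (350,190); the valve reads about 29°. I insert below that spoke.

```bash
python3 -m handwheel '[{"dx":-0.025,"dy":0,"dz":0,"rx":0,"ry":0,"rz":0,"claw":0},{"dx":-0.026,"dy":-0.001,"dz":0,"rx":0,"ry":0,"rz":0,"claw":0},{"dx":0,"dy":0,"dz":0.035,"rx":0,"ry":0,"rz":0,"claw":0},{"dx":0,"dy":0,"dz":0.035,"rx":0,"ry":0,"rz":0,"claw":0},{"dx":0,"dy":0,"dz":0.025,"rx":0,"ry":0,"rz":0,"claw":0},{"dx":0,"dy":0,"dz":0.02,"rx":0,"ry":0,"rz":0,"claw":0},{"dx":0,"dy":0,"dz":0.02,"rx":0,"ry":0,"rz":0,"claw":0},{"dx":0,"dy":0,"dz":0.02,"rx":0,"ry":0,"rz":0,"claw":0},{"dx":0,"dy":0,"dz":0.01,"rx":0,"ry":0,"rz":0,"claw":0},{"dx":0,"dy":0,"dz":0,"rx":0,"ry":0,"rz":0,"claw":0}]'
python3 - <<'E'
from h import *
goto(101); arc(101,60,10)
E
```

```text
time_s: 13.65
tool_pos: [0.5998, -0.0366, 0.1883]
ee_rot: [0.875, 0.214, 0.422, -0.104]
force: [-0.2, 1.2, 0.3]
finger_gap: 0.0002
grip_force: 0.0
t 13.65 tcp [ 0.5998 -0.0366  0.1883] tip wheel xyz [ 0.0028 -0.0626 -0.0186] F [-0.2  1.2  0.3] gap 0.0
axes in wheel
 [[ 0.622  0.001  0.783]
 [ 0.    -1.     0.001]
 [ 0.783 -0.001 -0.622]] 
j [-0.56 -0.09  2.18  1.1   0.86 -0.16]
shift tool m [-0.0006  0.0012  0.0008] norm [-0.0008  0.0015  0.001 ]
t 13.65 tcp [ 0.5998 -0.0366  0.1883] tip wheel xyz [ 0.0028 -0.0626 -0.0186] F [-0.2  1.2  0.3] gap 0.0
axes in wheel
 [[ 0.622  0.001  0.783]
 [ 0.    -1.     0.001]
 [ 0.783 -0.001 -0.622]] 
j [-0.56 -0.09  2.18  1.1   0.86 -0.16]
[[0.0045, 0.0009, -0.0036], [0.0045, 0.0005, -0.0036], [0.0046, 0.0001, -0.0036], [0.0045, -0.0003, -0.0036], [0.0045, -0.0008, -0.0036], [0.0045, -0.0012, -0.0035], [0.0044, -0.0016, -0.0035], [0.0043, -0.002, -0.0034], [0.0042, -0.0024, -0.0033], [0.004, -0.0027, -0.0032]]
```

```bash
python3 -m handwheel '[{"dx":0.0045,"dy":0.001,"dz":-0.0036,"rx":0,"ry":0,"rz":0,"claw":0},{"dx":0.0045,"dy":0.0005,"dz":-0.0036,"rx":0,"ry":0,"rz":0,"claw":0},{"dx":0.0045,"dy":0,"dz":-0.0036,"rx":0,"ry":0,"rz":0,"claw":0},{"dx":0.0045,"dy":0,"dz":-0.0036,"rx":0,"ry":0,"rz":0,"claw":0},{"dx":0.0045,"dy":-0.001,"dz":-0.0036,"rx":0,"ry":0,"rz":0,"claw":0},{"dx":0.0045,"dy":-0.001,"dz":-0.0035,"rx":0,"ry":0,"rz":0,"claw":0},{"dx":0.0044,"dy":-0.0016,"dz":-0.0035,"rx":0,"ry":0,"rz":0,"claw":0},{"dx":0.0043,"dy":-0.002,"dz":-0.0034,"rx":0,"ry":0,"rz":0,"claw":0},{"dx":0.0042,"dy":-0.0024,"dz":-0.0033,"rx":0,"ry":0,"rz":0,"claw":0},{"dx":0.004,"dy":-0.0027,"dz":-0.0032,"rx":0,"ry":0,"rz":0,"claw":0}]'
cat >> h.py <<'E'
def ang(n=1):
    s,A,W=where(); c=[]
    for k in ["wrist","top"]:
        f=grab_frame(k); M=T(f,s)
        for q in ["axle","valve_cap","valve"]:
            for a,b in lm(f,q,M)[:1]:
                p=W.T@(b-C); print(k,q,a,np.round(p,4),"deg",round(np.degrees(np.arctan2(-p[1],p[2])),1))
    return f
E
python3 - <<'E'
from h import *
ang(); arc(60,48,5)
E
```

```text
time_s: 14.9
tool_pos: [0.5968, -0.0311, 0.234]
ee_rot: [0.875, 0.213, 0.423, -0.103]
force: [-0.7, -0.4, -2.6]
finger_gap: 0.0002
grip_force: 1.0
t 14.9 tcp [ 0.5968 -0.0311  0.234 ] tip wheel xyz [ 0.0026 -0.0563  0.0272] F [-0.7 -0.4 -2.6] gap 0.0
axes in wheel
 [[ 0.621 -0.001  0.784]
 [ 0.    -1.    -0.001]
 [ 0.784  0.    -0.621]] 
j [-0.56 -0.18  2.17  1.03  0.91 -0.03]
wrist axle 0.75 [ 0.0002 -0.0017  0.0015] deg 48.6
wrist valve_cap 0.89 [-0.0042  0.0058  0.0835] deg -4.0
wrist valve 0.38 [-0.0035 -0.0018 -0.0009] deg 116.8
top axle 0.82 [ 0.0001  0.0017 -0.0005] deg -106.8
t 15.3 tcp [ 0.5968 -0.0311  0.2337] tip wheel xyz [ 0.0026 -0.0563  0.0269] F [-1.1  0.   0.2] gap 0.001
axes in wheel
 [[ 0.621 -0.     0.784]
 [-0.    -1.    -0.   ]
 [ 0.784 -0.    -0.621]] 
j [-0.56 -0.18  2.17  1.03  0.91 -0.03]
[[0.0023, -0.0018, -0.0018], [0.0022, -0.0019, -0.0018], [0.0022, -0.002, -0.0017], [0.0021, -0.0021, -0.0017], [0.002, -0.0022, -0.0016]]
```

The cap already reads near the top (about −4°). I retract and look again from a clear position.

```bash
python3 -m handwheel '[{"dx":-0.008,"dy":0.001,"dz":0.006,"rx":0,"ry":0,"rz":0,"claw":0},{"dx":0,"dy":0,"dz":-0.02,"rx":0,"ry":0,"rz":0,"claw":0},{"dx":0,"dy":0,"dz":-0.035,"rx":0,"ry":0,"rz":0,"claw":0},{"dx":0,"dy":0,"dz":-0.05,"rx":0,"ry":0,"rz":0,"claw":0},{"dx":0,"dy":0,"dz":-0.05,"rx":0,"ry":0,"rz":0,"claw":0},{"dx":0,"dy":-0.03,"dz":-0.05,"rx":0,"ry":0,"rz":0,"claw":0},{"dx":0,"dy":-0.03,"dz":-0.05,"rx":0,"ry":0,"rz":0,"claw":0},{"dx":0,"dy":-0.01,"dz":0,"rx":0,"ry":0,"rz":0,"claw":0},{"dx":0,"dy":0,"dz":0,"rx":0,"ry":0,"rz":0,"claw":0},{"dx":0,"dy":0,"dz":0,"rx":0,"ry":0,"rz":0,"claw":0}]'
python3 - <<'E'
from h import *
ang(); s=monitor.state(); f=grab_frame("wrist"); M=T(f,s); rect(f,M,C,YAW,-.015,"rect_w")
im=rect(f,M,C,YAW,0,"rect_w0"); h=cv2.cvtColor(im,cv2.COLOR_RGB2HSV)
m=((h[...,0]<8)|(h[...,0]>172))&(h[...,1]>150)&(h[...,2]>80); v,u=np.nonzero(m); print("red n",len(u),"y,z mm",.18e3-u.mean()*360/479,.18e3-v.mean()*360/479)
E
```

```text
time_s: 16.55
tool_pos: [0.4295, -0.0555, 0.3509]
ee_rot: [0.875, 0.213, 0.422, -0.105]
force: [-0.1, 1.1, -0.3]
finger_gap: 0.0006
grip_force: 0.0
t 16.55 tcp [ 0.4295 -0.0555  0.3509] tip wheel xyz [-0.1571 -0.0008  0.1441] F [-0.1  1.1 -0.3] gap 0.001
axes in wheel
 [[ 0.622  0.001  0.783]
 [-0.002 -1.     0.003]
 [ 0.783 -0.003 -0.622]] 
j [-0.94 -0.81  2.35  0.89  1.47  0.12]
wrist axle 0.84 [-0.0004  0.0005  0.0003] deg -56.5
wrist valve_cap 0.7 [-0.003   0.0106  0.0805] deg -7.5
wrist valve 0.55 [-0.0041  0.0109  0.1146] deg -5.4
top axle 0.61 [-0.001   0.0021  0.0013] deg -58.5
top valve_cap 0.26 [-0.0684 -0.2732 -0.1904] deg 124.9
top valve 0.5 [ 0.1113  0.1783 -0.1927] deg -137.2
red n 259 y,z mm 6.68429240454293 76.08370076010996
```

View pics/rect_w.png

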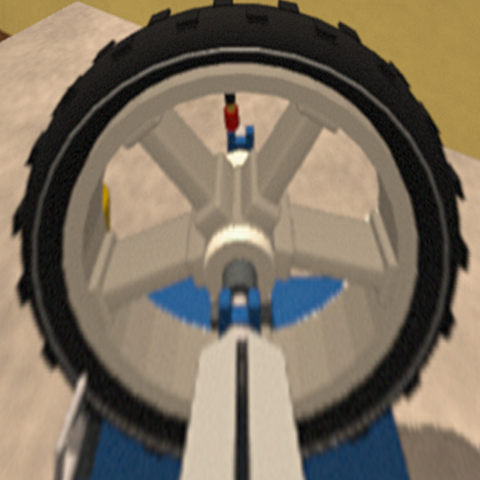

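The rectified view shows the red cap at (232,115), slightly left of the vertical through the hub (240,240). The readings agree on about −5.5°, an overshoot too close to the limit. I mend it with a small clockwise push on the upper-left spoke, entering at φ = −78° on the left.

Run:
```python
from h import *
goto(-78); arc(-78,-65,8)
```

```text
t 17.0 tcp [ 0.4293 -0.0558  0.3522] tip wheel xyz [-0.1574 -0.001   0.1454] F [-0.8 -0.4  0.8] gap 0.0
axes in wheel
 [[ 0.622 -0.     0.783]
 [-0.    -1.     0.   ]
 [ 0.783 -0.    -0.622]] 
j [-0.94 -0.81  2.35  0.89  1.47  0.12]
shift tool m [-0.0092 -0.0645  0.2121] norm [-0.0115 -0.0807  0.2651]
t 17.0 tcp [ 0.4293 -0.0558  0.3522] tip wheel xyz [-0.1574 -0.001   0.1454] F [-0.8 -0.4  0.8] gap 0.0
axes in wheel
 [[ 0.622 -0.     0.783]
 [-0.    -1.     0.   ]
 [ 0.783 -0.    -0.622]] 
j [-0.94 -0.81  2.35  0.89  1.47  0.12]
[[0.0018, 0.0005, -0.0014], [0.0017, 0.0006, -0.0014], [0.0017, 0.0006, -0.0014], [0.0017, 0.0007, -0.0014], [0.0017, 0.0008, -0.0014], [0.0017, 0.0008, -0.0013], [0.0017, 0.0009, -0.0013], [0.0016, 0.0009, -0.0013]]
```

```bash
python3 -m handwheel '[{"dx":-0.0115,"dy":-0.04,"dz":0.02,"rx":0,"ry":0,"rz":0,"claw":0},{"dx":0,"dy":-0.0407,"dz":0.03,"rx":0,"ry":0,"rz":0,"claw":0},{"dx":0,"dy":0,"dz":0.045,"rx":0,"ry":0,"rz":0,"claw":0},{"dx":0,"dy":0,"dz":0.045,"rx":0,"ry":0,"rz":0,"claw":0},{"dx":0,"dy":0,"dz":0.04,"rx":0,"ry":0,"rz":0,"claw":0},{"dx":0,"dy":0,"dz":0.025,"rx":0,"ry":0,"rz":0,"claw":0},{"dx":0,"dy":0,"dz":0.02,"rx":0,"ry":0,"rz":0,"claw":0},{"dx":0,"dy":0,"dz":0.02,"rx":0,"ry":0,"rz":0,"claw":0},{"dx":0,"dy":0,"dz":0.02,"rx":0,"ry":0,"rz":0,"claw":0},{"dx":0,"dy":0,"dz":0,"rx":0,"ry":0,"rz":0,"claw":0}]' && python3 -m handwheel '[{"dx":0.0018,"dy":0.0005,"dz":-0.0014,"rx":0,"ry":0,"rz":0,"claw":0},{"dx":0.0017,"dy":0.0006,"dz":-0.0014,"rx":0,"ry":0,"rz":0,"claw":0},{"dx":0.0017,"dy":0.0006,"dz":-0.0014,"rx":0,"ry":0,"rz":0,"claw":0},{"dx":0.0017,"dy":0.0007,"dz":-0.0014,"rx":0,"ry":0,"rz":0,"claw":0},{"dx":0.0017,"dy":0.0008,"dz":-0.0014,"rx":0,"ry":0,"rz":0,"claw":0},{"dx":0.0017,"dy":0.0008,"dz":-0.0013,"rx":0,"ry":0,"rz":0,"claw":0},{"dx":0.0017,"dy":0.0009,"dz":-0.0013,"rx":0,"ry":0,"rz":0,"claw":0},{"dx":0.0016,"dy":0.0009,"dz":-0.0013,"rx":0,"ry":0,"rz":0,"claw":0},{"dx":0,"dy":0,"dz":0,"rx":0,"ry":0,"rz":0,"claw":0},{"dx":0,"dy":0,"dz":0,"rx":0,"ry":0,"rz":0,"claw":0}]'
cat >> h.py <<'E'
def red():
    s=monitor.state(); f=grab_frame("wrist"); im=rect(f,T(f,s),C,YAW,0,"rect_last"); h=cv2.cvtColor(im,cv2.COLOR_RGB2HSV)
    m=((h[...,0]<8)|(h[...,0]>172))&(h[...,1]>150)&(h[...,2]>80); v,u=np.nonzero(m); y,z=.18-u.mean()*.36/479,.18-v.mean()*.36/479
    print("red",len(u),round(y,4),round(z,4),"deg",np.degrees(np.arctan2(-y,z)))
E
python3 - <<'E'
from h import *
ang(); red()
E
```

```text
time_s: 18.25
tool_pos: [0.5416, 0.0758, 0.2124]
ee_rot: [0.875, 0.214, 0.422, -0.104]
force: [-0.1, 0.2, 0.2]
finger_gap: 0.0006
grip_force: 0.0
time_s: 19.5
tool_pos: [0.5439, 0.0711, 0.2273]
ee_rot: [0.875, 0.213, 0.423, -0.103]
force: [-0.7, -0.2, -2.1]
finger_gap: 0.0006
grip_force: 0.9
t 19.5 tcp [0.5439 0.0711 0.2273] tip wheel xyz [0.0028 0.0588 0.0205] F [-0.7 -0.2 -2.1] gap 0.001
axes in wheel
 [[ 0.622 -0.     0.783]
 [-0.    -1.    -0.   ]
 [ 0.783  0.    -0.622]] 
j [-0.38 -0.39  2.34  0.99  0.79  0.12]
wrist axle 0.75 [-0.0007  0.0017  0.0003] deg -80.1
wrist valve_cap 0.79 [-0.0036  0.0028  0.0823] deg -1.9
wrist valve 0.47 [ 0.1066  0.174  -0.197 ] deg -138.5
top axle 0.96 [-0.0002  0.0007 -0.0006] deg -131.7
red 409 -0.0012 0.075 deg 0.8794606241683699
```

```bash
python3 -m handwheel '[{"dx":-0.006,"dy":-0.001,"dz":0.005,"rx":0,"ry":0,"rz":0,"claw":0},{"dx":0,"dy":0,"dz":-0.02,"rx":0,"ry":0,"rz":0,"claw":0},{"dx":0,"dy":0,"dz":-0.035,"rx":0,"ry":0,"rz":0,"claw":0},{"dx":0,"dy":0,"dz":-0.05,"rx":0,"ry":0,"rz":0,"claw":0},{"dx":0,"dy":0,"dz":-0.05,"rx":0,"ry":0,"rz":0,"claw":0},{"dx":0,"dy":0.04,"dz":-0.05,"rx":0,"ry":0,"rz":0,"claw":0},{"dx":0,"dy":0.035,"dz":-0.05,"rx":0,"ry":0,"rz":0,"claw":0},{"dx":0,"dy":0,"dz":0,"rx":0,"ry":0,"rz":0,"claw":0},{"dx":0,"dy":0,"dz":0,"rx":0,"ry":0,"rz":0,"claw":0},{"dx":0,"dy":0,"dz":0,"rx":0,"ry":0,"rz":0,"claw":0}]'
python3 - <<'E'
from h import *
ang(); red()
E
```

```text
time_s: 21.2
tool_pos: [0.4295, -0.0533, 0.3467]
ee_rot: [0.875, 0.214, 0.422, -0.104]
force: [0.2, 0.2, 0.2]
finger_gap: 0.0003
grip_force: 0.0
t 21.2 tcp [ 0.4295 -0.0533  0.3467] tip wheel xyz [-0.1561  0.0012  0.1399] F [0.2 0.2 0.2] gap 0.0
axes in wheel
 [[ 0.622  0.003  0.783]
 [ 0.    -1.     0.003]
 [ 0.783 -0.002 -0.622]] 
j [-0.94 -0.81  2.36  0.89  1.47  0.11]
wrist axle 0.76 [-0.0015  0.0018 -0.0004] deg -102.4
wrist valve_cap 0.55 [-0.0029  0.0005  0.0812] deg -0.3
wrist valve 0.45 [-0.0048  0.0042  0.1141] deg -2.1
top axle 0.88 [-0.0034  0.0031 -0.0028] deg -132.2
top valve 0.54 [-0.0027 -0.0032 -0.194 ] deg 179.0
red 258 0.0009 0.0767 deg -0.6702482192159893
```

View pics/rect_last.png

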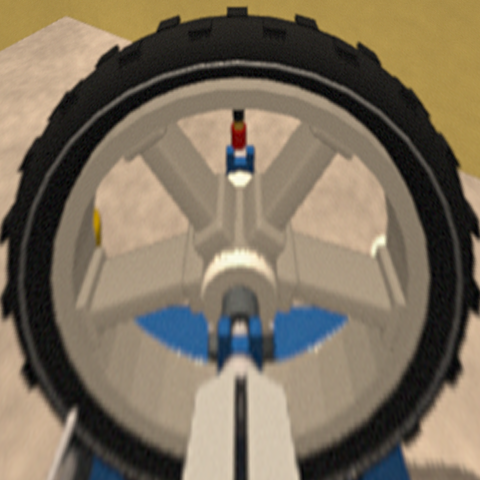

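The valve at (238,130) stands straight above the hub at (239,285), within about 1°, and the robot is clear of everything.

```bash
python3 -c "
from plant import arm
print(arm.finish_job())"
```

```text
the job is handed in; nothing more can be done
None
```

The wheel is at rest with the valve at twelve o'clock, about 1° off by the last camera readings against the 6° allowed, and the job was handed in at about 21 s of the 72 s; no verdict came back.

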